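# Rack the firing pegs in the kiln caddy

## Robot

A 7-joint arm with a two-finger parallel gripper is mounted at the origin on the work surface. World frame = base frame: x ahead of the robot, y to its left, z up, the work surface at z = 0. Lengths are in m, angles in rad, forces in N, time in s.
With the tool pointing down it reaches from about 0.425 to 0.925 m from the base axis. Payload 6.8 kg.
Tool frame: the origin (TCP) lies at the very end of the fingers, on their centre line; the grasp point (between the pads) lies 19 mm behind it (manip.hold_point_z is the distance from the TCP to the grasp point, in m); z points along the fingers, y is the line along which they close (so a half turn about z gives the same grasp; the last joint's range is limited). The gripper opens to 85 mm and grips with 20 to 120 N. Pads are 22 mm wide; open, the fingers measure 114 mm over their backs; the gripper's body (76 mm by 85 mm) begins 54 mm behind the grasp point. The pads swing forward as they close: fully open they stand 13 mm farther back than shut.
Start: joints at [-1.331, 0.477, 0.022, 1.555, -0.011, 1.109, -0.083], TCP at [0.23, 0.635, 0.207] pointing down, gripper open.
Joint ranges: [-2.96, 2.96], [-0.34, 2.1], [-1.41, 1.46], [0.24, 2.44], [-1.37, 4.51], [0.17, 1.92], [-2.96, 2.96]. Speed limits (rad/s): [2.39, 2.39, 3.14, 3.14, 3.14, 3.14, 3.14].

## Interface

Orientations are given as a unit quaternion [w, x, y, z].
In Python, from plant import status, imaging, workorder, manip gives the robot as it stands. The module is installed in compiled form; this text tells all that it offers.
- The arm moves only by the tool play_rows, never from a script. Its argument "motion" is a list of rows, each a list of 7 numbers: the gripper command: -1 is shut, 1 is fully open, values between are in proportion, then the shift along the tool's x, y, z scaled (see below), then the turn, a rotation vector about the tool's x, y, z scaled (see below). A call has 1 to 20 rows; each row shifts and turns the commanded pose from where the row before left it, along the tool's axes as they then stand; what a row does not reach is not made up. The controller multiplies each number of a shift by 0.03 m and each number of a turn by 5 degrees. A row lasts 1/12 s, in which the tool goes at most 41.7 mm and 7.16 degrees, less where a joint would pass 70% of its speed; a pose out of reach is approached as far as the arm can. A call with a number of a shift or a turn outside -1 to 1 is refused whole. A call with a gripper value outside its range is refused whole. The fingers move at their own pace and stop on an object; the grip force is fixed at half the most. Time passes only in rows, so rows that do not move let the fingers close. It gives the time, the measured TCP pose, the force, the opening and the grip force at its end, in the units of the state.
- status.sense(): the state, without advancing time (a new reading comes with each control period).
- imaging.camera(name): name is "side" or "top" or "wrist"; returns a dict with "color" (384x512x3 uint8, blue, green, red), "camera_matrix" (3x3 intrinsics, pixels), "extrinsics" (4x4, takes a point from camera to world coordinates); the wrist camera has in their place "T_tool_cam" (4x4, takes a point from camera to tool coordinates, whose origin is the TCP and whose axes are the flange's). Camera axes: x right, y down, z forward; pixel columns grow to the right and rows downward; lengths in m; the calibration is good to about 2 mm. The wrist camera is an equidistant fisheye: a pixel r from the principal point sees the ray r / f radians off the axis. A picture is of the moment at which its call begins: read the wrist's pose just before it. There is no depth.
- workorder.finish_job(): hands the job in; it is judged then, once.
The state is a dict: "t": time; "qpos": joint angles; "joint_vel": joint speeds; "joint_torque": joint torques, N m; "position": TCP position; "tool_rot": TCP orientation; "ft_force": force on the tool from outside, world axes, zero at the start; "ft_torque": the same for the moment, N m; "width": finger opening in m; "gripper_force": force on a finger pad.
Only numpy, scipy, OpenCV 4.12 (cv2) and the standard library are available. Lean on these libraries where they do the work, as an engineer would, in place of code of your own. Each camera call takes 0.05 s, during which the arm holds its last target. There are 200 camera calls.

## Task

Gather the three white firing pegs (flat foot, slim upright post) into the kiln caddy, each standing upright with its foot flat on the floor of the well that has its own shape: the round-footed peg in the round well, the square-footed peg in the square well, the long-footed twin-post peg in the oblong well. Leave the two plaster tooth dies (same feet, but a fat stump instead of a post), the bowl and the shade guide standing where they are.

Things in the scene. Friction and masses are not known exactly. Their poses are not given: they have to be found in the camera images.
- peg_round: Firing peg with a round foot, 46 mm diameter and 12 mm thick, and one round post 16 mm in diameter on its centre, rising from the foot to 66 mm. White alumina. Origin: centre of the foot's underside, z up along the post. 66 mm tall in all. About 115 g.
- peg_square: Firing peg with a square foot, 42 x 42 mm and 12 mm thick, and one square post 16 x 16 mm on its centre, rising to 66 mm. Sides of foot and post lie along its x and y. White alumina. Origin: centre of the foot's underside, z up along the post. 66 mm tall in all. About 130 g.
- peg_twin: Firing peg with a long foot, 62 mm along its x by 30 mm along its y, 12 mm thick, and two round posts 13 mm in diameter, 10 mm either side of the centre along x, rising to 66 mm (both can be pinched together across y, 13 mm wide). White alumina. Origin: centre of the foot's underside, z up along the post. 66 mm tall in all. About 130 g.
- well_round: Round open-topped well, 74 mm outside and 66 mm inside diameter, 16 mm high, its inner floor 4 mm above its origin, wall 4 mm. Fixed on the caddy. Origin: centre of its underside, 5 mm above the bench; y runs along the caddy. The caddy is a fixed dark steel plate 120 x 310 x 5 mm; the three wells stand in a row on it, 100 mm apart, in varying order.
- well_square: Square open-topped well, 68 x 68 mm outside, 60 x 60 mm inside, 16 mm high, its inner floor 4 mm above its origin, wall 4 mm. Fixed on the caddy. Origin: centre of its underside, 5 mm above the bench; y runs along the caddy. Across each short end of the caddy plate, 148 mm from its centre, stands a wire loop 21 mm high.
- well_long: Oblong open-topped well, 90 mm along its x by 56 mm along its y outside, 82 x 48 mm inside, 16 mm high, its inner floor 4 mm above its origin, wall 4 mm. Fixed on the caddy. Origin: centre of its underside, 5 mm above the bench; y runs along the caddy.
- die_round: Look-alike to leave: matt plaster tooth die, round foot 46 mm in diameter and 12 mm thick under a fat tapered stump (36 mm wide at the bottom), 50 mm tall, loose. Origin: centre of the underside.
- die_square: Look-alike to leave: matt plaster tooth die, square foot 42 x 42 mm and 16 mm thick under a fat rounded stump 36 mm wide, 42 mm tall, loose. Origin: centre of the underside.
- bowl: Olive rubber mixing bowl, 110 mm across the rim, 65 mm high, loose, at the left edge of the work; a bystander. Origin: centre of the underside.
- shade_guide: Shade guide: grey base 200 mm along its x by 50 mm, with an upright frame of porcelain tooth tabs, 67 mm tall, loose, at the right edge of the work; a bystander. Origin: centre of the underside. Further right, beyond it, stand a fixed steel articulator and a brass hook bar, 0.21 m high.
Mind the look-alikes: they are no part of the job. What is shaped like the peg_square but orange or purple is not meant.

How it is judged:
By the outcome, as a careful person would: the job done as asked, in the order asked, and still so for the second after the job is handed in, with the robot touching nothing.
It also fails if it takes over 106 s, if anything falls off the work surface, if the arm or the gripper's body presses on something with over 40 N, if the wrist force passes 120 N, or if a joint passes its speed limit or range.

## Working session

There is one attempt and no reset: what is moved stays moved. The work goes in short steps, Python scripts to look and compute and a tool call to move; the robot and the scene stay as the last step left them, time stands still between calls to the robot, and variables do not carry over. Pictures are saved under pics/ and viewed, at most 14 in all, crops included, and the job is handed in when it is done.

Besides the shell and the picture viewer there is one more tool, called after ">>>" as name(argument=value, ...) on one line, values as JSON. play_rows: Moves the arm, as the interface text tells. Shifts and turns lie within -1 to 1; 1 stands for 0.03 m of shift or 5 degrees of turn. Its arguments: {"type":"object","properties":{"motion":{"type":"array"}},"required":["motion"]}

```bash
mkdir -p pics; python3 - <<'E'
from plant import status, imaging, manip
import cv2,json,numpy as np
s=status.sense(); print({k:np.round(v,4).tolist() for k,v in s.items()}); print(manip.hold_point_z,[a for a in dir(manip) if a[0]!='_'])
for n in("top","side","wrist"):
    c=imaging.camera(n); cv2.imwrite(f"pics/{n}0.png",c["color"])
    print(n,{k:np.round(v,4).tolist() for k,v in c.items() if k!="color"})
a=cv2.imread("pics/top0.png");cv2.imwrite("pics/top0b.png",cv2.resize(a,(800,600),interpolation=cv2.INTER_CUBIC))
E
```

```text
{'t': 0.0, 'qpos': [-1.3311, 0.4778, 0.0223, 1.5564, -0.0115, 1.1093, -0.0831], 'joint_vel': [0.0002, 0.0008, 0.0007, -0.001, 0.0002, -0.0022, 0.0005], 'joint_torque': [0.0001, -59.6462, 1.6075, -28.1177, 0.0124, 0.0097, -0.0], 'position': [0.2299, 0.634, 0.2057], 'tool_rot': [-0.0001, 0.173, 0.9849, -0.0009], 'ft_force': [-0.9104, 0.6963, 0.3652], 'ft_torque': [-0.0346, -0.0298, 0.0006], 'gripper_force': 0.0, 'width': 0.0855}
0.0187 ['IKError', 'hold_point_z']
top {'camera_matrix': [[397.6934, 0.0, 251.1086], [0.0, 397.6934, 195.1389], [0.0, 0.0, 1.0]], 'extrinsics': [[-0.0128, -0.9987, 0.0486, 0.5174], [-0.9999, 0.013, 0.0038, -0.025], [-0.0044, -0.0485, -0.9988, 1.121], [0.0, 0.0, 0.0, 1.0]]}
side {'camera_matrix': [[368.928, 0.0, 255.4321], [0.0, 368.928, 189.9628], [0.0, 0.0, 1.0]], 'extrinsics': [[0.9227, -0.2549, 0.2892, 0.2826], [-0.3851, -0.5782, 0.7193, -0.7357], [-0.0161, -0.7751, -0.6317, 0.6819], [0.0, 0.0, 0.0, 1.0]]}
wrist {'camera_matrix': [[297.3186, 0.0, 255.0125], [0.0, 297.3186, 188.9634], [0.0, 0.0, 1.0]], 'T_tool_cam': [[-0.0005, -0.9662, -0.2577, 0.0659], [1.0, -0.0003, -0.0007, 0.0005], [0.0006, -0.2577, 0.9662, -0.1674], [0.0, 0.0, 0.0, 1.0]]}
```

View pics/top0b.png

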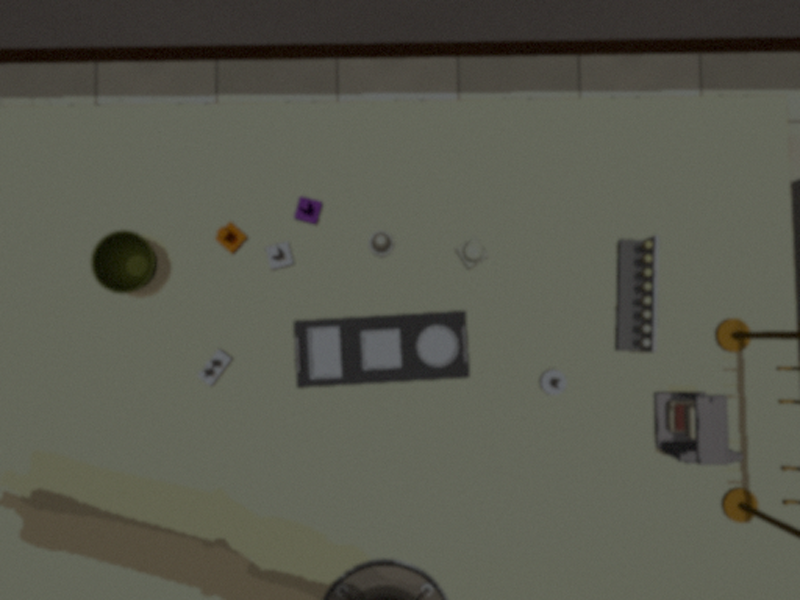

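View pics/side0.png

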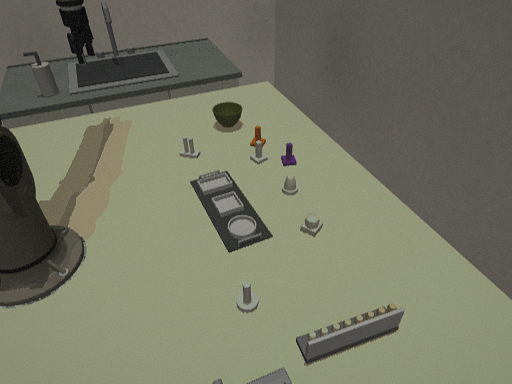

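The top view (800x600) shows these objects:
- **White pegs:** round peg (552,381), square peg (279,255), twin peg (215,366).
- **Look-alikes:** orange square peg (231,237), purple square peg (308,210), plaster round die (381,242), plaster square die (471,252).
- **Wells:** long (325,352), square (381,350), round (437,346).

I choose the white slim-post ones. Next I'll take a close crop and measurements.

```bash
cat > h.py <<'E'
from plant import status, imaging
import cv2, numpy as np
from scipy.spatial.transform import Rotation as R
def rot(s): q=s["tool_rot"]; return R.from_quat([q[1],q[2],q[3],q[0]])
def ray(c,px,z):
    """pixel -> world point on the plane z (top/side)"""
    d=c["extrinsics"][:3,:3]@np.linalg.solve(c["camera_matrix"],[px[0],px[1],1.]); o=c["extrinsics"][:3,3]
    return o+d*(z-o[2])/d[2]
def wray(c,s,px,z):
    """pixel of fisheye wrist camera -> world point on the plane z"""
    K=c["camera_matrix"]; u=(np.array(px,float)-K[:2,2])/K[0,0]; th=np.linalg.norm(u)
    d=np.append(u/max(th,1e-9)*np.sin(th),np.cos(th)); T=c["T_tool_cam"]; r=rot(s)
    o=r.apply(T[:3,3])+s["position"]; d=r.apply(T[:3,:3]@d)
    return o+d*(z-o[2])/d[2]
def goal(s,p,yaw):
    """shift in tool axes (rows of .03 m) and turn about tool z (rows of 5 deg) to TCP p, tool pointing down, tool y along world angle yaw (mod pi)"""
    r=rot(s); y=r.as_matrix()[:,1]; cur=np.arctan2(y[1],y[0]); dy=(yaw-cur+np.pi/2)%np.pi-np.pi/2
    return np.round(r.inv().apply(np.array(p)-s["position"])/.03,2), round(-np.degrees(dy)/5,2), round(np.degrees(cur),1)
E
python3 - <<'E'
from h import *
c=imaging.camera("top"); im=c["color"]; hsv=cv2.cvtColor(im,cv2.COLOR_BGR2HSV)
cr=lambda x,y,w=40:cv2.resize(im[y-w//2:y+w//2,x-w//2:x+w//2],(260,260),interpolation=cv2.INTER_NEAREST)
cv2.imwrite("pics/crops.png",np.clip(np.vstack([np.hstack([cr(353,244),cr(178,163),cr(138,235)]),np.hstack([cr(244,224,120),cr(244,156),cr(302,161)])])*1.8,0,255).astype(np.uint8))
# white: grey & distinct from greenish bench
b,g,r=[im[...,i].astype(int) for i in range(3)]
f=cv2.GaussianBlur(im,(3,3),0).astype(int)
m=((f[...,0]-f[...,1])>-6)&(f[...,2]>85)
m=m.astype(np.uint8); m[:90]=0;m[300:]=0
cs,_=cv2.findContours(m,cv2.RETR_EXTERNAL,cv2.CHAIN_APPROX_NONE)
for k in cs:
    if cv2.contourArea(k)<40: continue
    q=cv2.minAreaRect(k); print(np.round(q[0],1),np.round(q[1],1),round(q[2]),ray(c,q[0],.012).round(4),im[int(q[0][1]),int(q[0][0])])
print(im[300,300],im[224,280],im[235,132])
E
```

```text
[353.5 244.1] [15.8 16.1] 72 [ 0.4317 -0.303   0.012 ] [45 46 46]
[136.6 234.4] [11.4 22.8] 36 [0.4662 0.2993 0.012 ] [68 69 68]
[243.7 223.1] [22.7 22.3] 86 [0.4938 0.0008 0.012 ] [103 101  98]
[207.8 225.2] [30.5 17.6] 87 [0.4893 0.1008 0.012 ] [104 102  99]
[279. 221.] [22.6 22.6] 45 [ 0.4983 -0.0974  0.012 ] [104 100  98]
[178.4 163.1] [15.  15.3] 76 [0.6639 0.182  0.012 ] [53 57 57]
[419.6 187.5] [ 2.2 73. ] 1 [ 0.5865 -0.4911  0.012 ] [94 92 90]
[ 91 103  99] [108 104 102] [89 88 87]
```

View pics/crops.png

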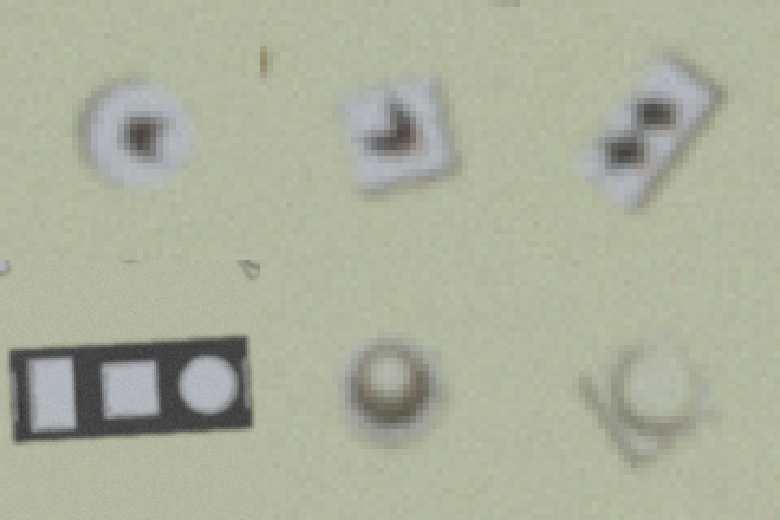

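The crops confirm it. The top row has slim-post white pegs: round (353,244), square (178,163) and twin (137,234). The bottom row has the caddy, with wells long, square and round from left to right, and the two fat-stump dies. First I'll turn to yaw 0, then travel.

>>> play_rows(motion=[[1, 0, 0, 0, 0, 0, 1], [1, 0, 0, 0, 0, 0, 1], [1, 0, 0, 0, 0, 0, 1], [1, 0, 0, 0, 0, 0, 1], [1, 0, 0, 0, 0, 0, 1], [1, 0, 0, 0, 0, 0, 1], [1, 0, 0, 0, 0, 0, 1], [1, 0, 0, 0, 0, 0, 1], [1, 0, 0, 0, 0, 0, 1], [1, 0, 0, 0, 0, 0, 1], [1, 0, 0, 0, 0, 0, 1], [1, 0, 0, 0, 0, 0, 1], [1, 0, 0, 0, 0, 0, 1], [1, 0, 0, 0, 0, 0, 1], [1, -0.93, 0.69, 0, 0, 0, 0], [1, -0.93, 0.69, 0, 0, 0, 0], [1, -0.93, 0.69, 0, 0, 0, 0], [1, -0.93, 0.69, 0, 0, 0, 0], [1, -0.93, 0.69, 0, 0, 0, 0], [1, -0.93, 0.69, 0, 0, 0, 0]])

```text
t: 1.87
position: [0.3551, 0.4658, 0.2067]
tool_rot: [-0.0, 0.707, 0.708, -0.0]
ft_force: [1.1, -1.2, -0.1]
width: 0.0849
gripper_force: 0.0
```

>>> play_rows(motion=[[1, -0.93, 0.69, 0, 0, 0, 0], [1, -0.93, 0.69, 0, 0, 0, 0], [1, -0.93, 0.69, 0, 0, 0, 0], [1, -0.93, 0.69, 0, 0, 0, 0], [1, -0.93, 0.69, 0, 0, 0, 0], [1, -0.93, 0.69, 0, 0, 0, 0], [1, -0.95, -0.05, 0, 0, 0, 0], [1, -0.95, -0.05, 0, 0, 0, 0], [1, -0.95, -0.05, 0, 0, 0, 0], [1, -0.95, -0.05, 0, 0, 0, 0], [1, -0.95, -0.05, 0, 0, 0, 0], [1, -0.95, -0.05, 0, 0, 0, 0], [1, -0.95, -0.05, 0, 0, 0, 0], [1, -0.95, -0.05, 0, 0, 0, 0], [1, -0.95, -0.05, 0, 0, 0, 0], [1, -0.95, -0.05, 0, 0, 0, 0], [1, -0.95, -0.05, 0, 0, 0, 0], [1, -0.95, -0.05, 0, 0, 0, 0], [1, -0.95, -0.05, 0, 0, 0, 0], [1, -0.95, -0.05, 0, 0, 0, 0]])

```text
t: 3.53
position: [0.458, -0.1002, 0.2068]
tool_rot: [-0.0, 0.707, 0.708, 0.0]
ft_force: [0.8, 0.7, -0.1]
width: 0.0853
gripper_force: 0.0
```

```bash
python3 - <<'E'
from h import *
s=status.sense(); c=imaging.camera("wrist"); cv2.imwrite("pics/w1.png",np.clip(c["color"]*1.6,0,255).astype(np.uint8))
print(s["t"],s["position"],s["qpos"].round(2) if hasattr(s["qpos"],'round') else s["qpos"]); print(goal(s,[.4317,-.303,.207],0))
E
```

```text
3.5333 [ 0.45800385 -0.10019545  0.2067937 ] [-0.52  0.14  0.67  2.06 -0.11  0.97  0.21]
(array([-6.76, -0.89, -0.01]), np.float64(0.02), np.float64(0.1))
```

View pics/w1.png

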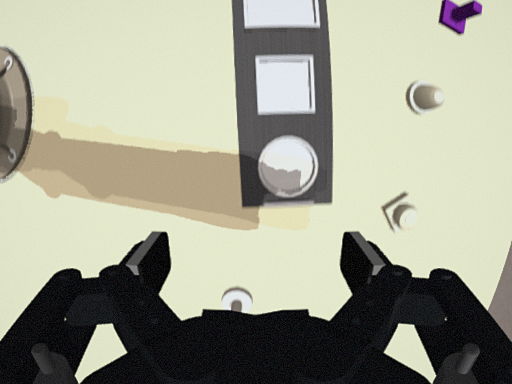

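The wrist view shows all three wells, with the round one at (288,165). The round peg is at (237,297), behind the gripper's palm.

>>> play_rows(motion=[[1, -0.96, -0.13, 0, 0, 0, 0], [1, -0.96, -0.13, 0, 0, 0, 0], [1, -0.96, -0.13, 0, 0, 0, 0], [1, -0.96, -0.13, 0, 0, 0, 0], [1, -0.96, -0.13, 0, 0, 0, 0], [1, -0.96, -0.13, 0, 0, 0, 0], [1, -1, -0.11, 0, 0, 0, 0], [0, 0, 0, 1, 0, 0, 0], [0, 0, 0, 1, 0, 0, 0], [0, 0, 0, 0, 0, 0, 0], [0, 0, 0, 0, 0, 0, 0]])

```text
t: 4.5
position: [0.4309, -0.3011, 0.1459]
tool_rot: [-0.002, 0.707, 0.707, -0.001]
ft_force: [-0.2, -0.1, -0.1]
width: 0.0426
gripper_force: 0.0
```

```bash
python3 - <<'E'
from h import *
s=status.sense(); c=imaging.camera("wrist"); cv2.imwrite("pics/w2raw.png",c["color"]);cv2.imwrite("pics/w2.png",np.clip(c["color"]*1.6,0,255).astype(np.uint8))
print(s["t"],s["position"],s["width"])
# wells in wide view w1 for reference: saturation
im=c["color"].astype(int); print(im[190,100],im[260,255])
E
```

```text
4.5 [ 0.43085895 -0.30106415  0.1459127 ] 0.04259428490847181
[128 148 145] [130 149 145]
```

View pics/w2.png

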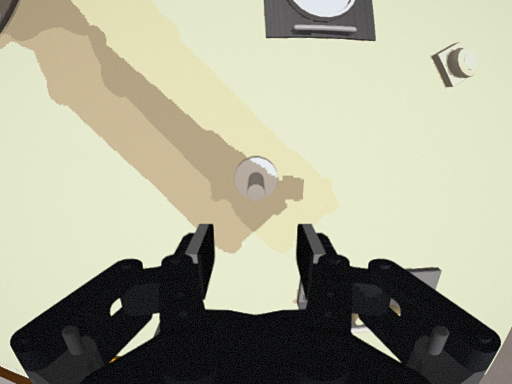

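The peg's foot is at about (256,177) and its post top at about (256,191), both seen clearly. I'll ray-cast both as a check.

```bash
python3 - <<'E'
from h import *
s=status.sense(); c=imaging.camera("wrist"); im=cv2.imread("pics/w2raw.png")
hsv=cv2.cvtColor(im,cv2.COLOR_BGR2HSV)
m=(hsv[...,1]<25).astype(np.uint8); w=np.zeros_like(m); w[145:210,225:290]=1; m=cv2.morphologyEx(m*w,cv2.MORPH_OPEN,np.ones((3,3)))
cs,_=cv2.findContours(m,0,1); k=max(cs,key=cv2.contourArea); x,y,ww,hh=cv2.boundingRect(k); print(x,y,ww,hh,cv2.minEnclosingCircle(k))
(e,r)=cv2.minEnclosingCircle(k)
for e in (e,(256,177)): print("foot",wray(c,s,e,.012))
print("diam",np.linalg.norm(wray(c,s,(x,177),.012)-wray(c,s,(x+ww,177),.012)))
print("post",wray(c,s,(256,191),.066))
cr=np.clip(im[140:215,215:295]*1.8,0,255).astype(np.uint8); cv2.imwrite("pics/c2.png",cv2.resize(cr,None,fx=7,fy=7,interpolation=0))
E
```

```text
250 157 27 20 ((263.0, 167.0), 15.811488151550293)
foot [ 0.43944198 -0.29324995  0.012     ]
foot [ 0.43221312 -0.3038786   0.012     ]
diam 0.028197371212485327
post [ 0.43209203 -0.30418196  0.066     ]
```

View pics/c2.png

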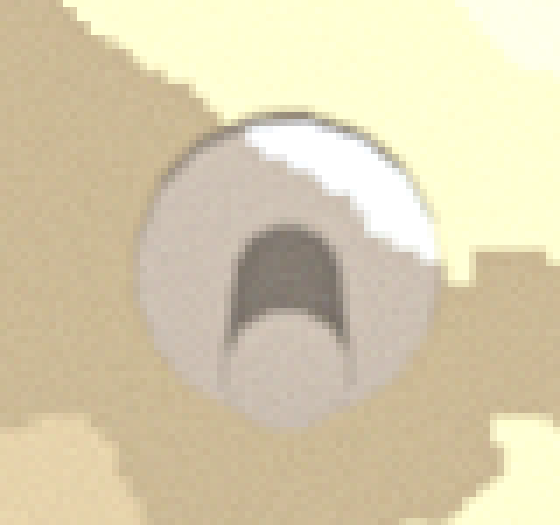

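The crop puts the post top at (256,192.6) and the foot centre at (256,178.5). These agree with each other and with the top view: the peg is at about (0.432, -0.305). Now the descent and grasp.

>>> play_rows(motion=[[0, -0.13, 0.04, 0.8, 0, 0, 0], [0, 0, 0, 0.8, 0, 0, 0], [0, 0, 0, 0.8, 0, 0, 0], [0, 0, 0, 0.8, 0, 0, 0], [0, 0, 0, 0.5, 0, 0, 0], [0, 0, 0, 0.22, 0, 0, 0], [-1, 0, 0, 0, 0, 0, 0], [-1, 0, 0, 0, 0, 0, 0], [-1, 0, 0, 0, 0, 0, 0], [-1, 0, 0, 0, 0, 0, 0], [-1, 0, 0, 0, 0, 0, 0], [-1, 0, 0, 0, 0, 0, 0], [-1, 0, 0, 0, 0, 0, 0]])

```text
t: 5.68
position: [0.4341, -0.3064, 0.0304]
tool_rot: [0.001, 0.707, 0.707, 0.0]
ft_force: [-0.6, 0.9, 8.1]
width: 0.0129
gripper_force: 59.2
```

```bash
python3 - <<'E'
from h import *
im=cv2.imread("pics/w1.png")
s=dict(position=np.array([0.45800385,-0.10019545,0.2067937]),tool_rot=[0,.7068,.7074,0]); c=imaging.camera("wrist")
hsv=cv2.cvtColor(im,cv2.COLOR_BGR2HSV)
m=cv2.morphologyEx(((hsv[...,2]<130)).astype(np.uint8),cv2.MORPH_CLOSE,np.ones((3,3)))
m[:, :225]=0; m[:,345:]=0; m[225:]=0
# wells = holes in the dark plate
cs,hr=cv2.findContours(m,cv2.RETR_CCOMP,cv2.CHAIN_APPROX_NONE)
for k,h in zip(cs,hr[0]):
    if cv2.contourArea(k)<400: continue
    p=np.array([wray(c,s,q[0],.021)[:2] for q in k],np.float32); q=cv2.minAreaRect(p*1000); e,_=cv2.minEnclosingCircle(p*1000)
    print(h[3]>=0,np.round(cv2.boundingRect(k)),np.round(q[0],1),np.round(q[1],1),round(q[2],1),np.round(e,1))
E
```

```text
False [232   0 101 208] [491.7 -21.5] [113.9 257.8] 2.6 [490.6 -21. ]
True [257 134  62  64] [ 497.6 -100.2] [75.4 76.5] 46.7 [ 497.5 -100.5]
True [254  53  62  63] [492.7  -0.9] [71.6 74.2] 2.6 [492.6  -1.1]
```

The 12.9 mm width is less than the 16 mm post, and the force reads +8 N. I'll look before lifting.

```bash
python3 - <<'E'
from h import *
s=status.sense(); print(s["position"],s["width"],s["ft_force"],s["gripper_force"])
a=imaging.camera("wrist")["color"]; b=imaging.camera("side")["color"]
f=lambda i:np.clip(cv2.resize(i,(400,400),interpolation=0)*1.6,0,255).astype(np.uint8)
cv2.imwrite("pics/g1.png",np.hstack([f(a[130:290,176:336]),f(b[240:330,200:290])]))
E
```

```text
[ 0.43409742 -0.30637019  0.03037018] 0.01270562707130914 [-0.12085436  0.85397992  6.76067782] 59.19206500053406
```

View pics/g1.png

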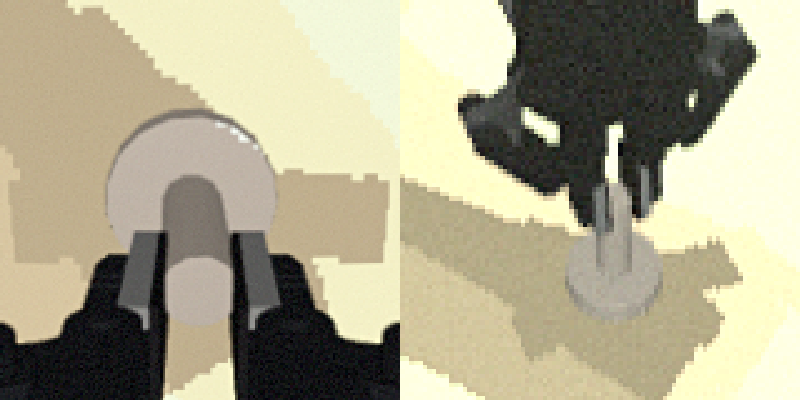

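The post is held squarely between both pads and the foot is flat, so the width reading simply has an offset. I'll lift and carry it toward the round well.

>>> play_rows(motion=[[-1, 0, 0, -0.6, 0, 0, 0], [-1, 0, 0, -0.8, 0, 0, 0], [-1, 0, 0, -0.8, 0, 0, 0], [-1, 0.5, 0.15, 0, 0, 0, 0], [-1, 0.85, 0.27, 0, 0, 0, 0], [-1, 0.9, 0.28, 0, 0, 0, 0], [-1, 0.9, 0.28, 0, 0, 0, 0], [-1, 0.9, 0.28, 0, 0, 0, 0], [-1, 0.9, 0.28, 0, 0, 0, 0], [-1, 0.9, 0.28, 0, 0, 0, 0], [-1, 0.75, 0.23, 0, 0, 0, 0], [-1, 0.3, 0.1, 0, 0, 0, 0], [-1, 0, 0, 0, 0, 0, 0], [-1, 0, 0, 0, 0, 0, 0]])

```text
t: 7.0
position: [0.4971, -0.0991, 0.0952]
tool_rot: [0.0, 0.706, 0.708, -0.0]
ft_force: [-0.8, 0.3, -2.0]
width: 0.0131
gripper_force: 58.7
```

```bash
python3 - <<'E'
from h import *
s=status.sense(); print(s["position"],s["width"],s["ft_force"],s["gripper_force"]); print(goal(s,[.498,-.0995,.04],0))
a=imaging.camera("wrist")["color"]; b=imaging.camera("side")["color"]
f=lambda i:np.clip(cv2.resize(i,(400,400),interpolation=0)*1.6,0,255).astype(np.uint8)
cv2.imwrite("pics/g2.png",np.hstack([f(a[110:310,156:356]),f(b[150:250,190:290])]))
E
```

```text
[ 0.49714159 -0.09911099  0.09522639] 0.013051958802927721 [-0.79934506  0.26077503 -1.99326228] 58.697909116744995
(array([-0.01,  0.03,  1.84]), np.float64(0.02), np.float64(0.1))
```

View pics/g2.png

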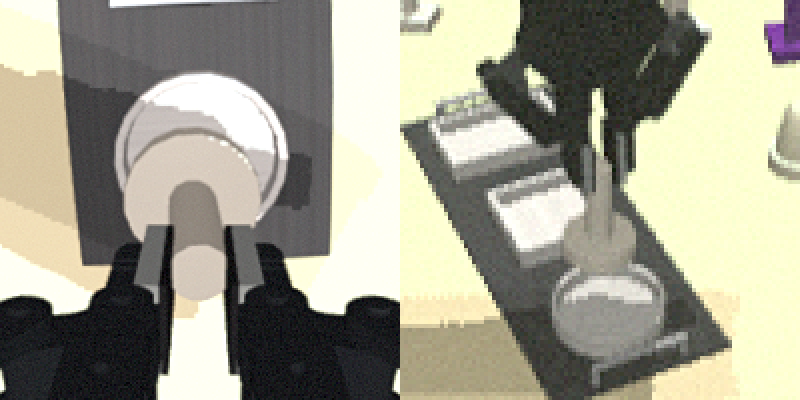

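The peg hangs upright. Its foot centre is at about (252,209) and the well centre at about (257,189). I'll compute the offset.

```bash
python3 - <<'E'
from h import *
s=status.sense(); c=imaging.camera("wrist")
print(wray(c,s,(252.3,208.8),.0768),wray(c,s,(156+202/2,110+(72+86)/2),.021), np.linalg.norm(wray(c,s,(156+115/2,185),.021)-wray(c,s,(156+289/2,185),.021)))
E
```

```text
[ 0.49424544 -0.09786572  0.0768    ] [ 0.49768304 -0.09931731  0.021     ] 0.0734505227812726
```

>>> play_rows(motion=[[-1, -0.05, 0.1, 0.4, 0, 0, 0], [-1, 0, 0, 0.6, 0, 0, 0], [-1, 0, 0, 0.5, 0, 0, 0], [-1, 0, 0, 0.25, 0, 0, 0], [-1, 0, 0, 0.1, 0, 0, 0], [-1, 0, 0, 0, 0, 0, 0], [-1, 0, 0, 0, 0, 0, 0]])

```text
t: 7.73
position: [0.4994, -0.1011, 0.0396]
tool_rot: [-0.001, 0.707, 0.707, -0.0]
ft_force: [-3.5, 0.3, 6.3]
width: 0.0128
gripper_force: 59.5
```

The foot is on the floor with light contact. I'll release, rise and go to the square peg.

>>> play_rows(motion=[[0, 0, 0, 0, 0, 0, 0], [0, 0, 0, 0, 0, 0, 0], [0, 0, 0, 0, 0, 0, 0], [0, 0, 0, 0, 0, 0, 0], [0, 0, 0, -0.3, 0, 0, 0], [0, 0, 0, -0.8, 0, 0, 0], [0, 0, 0, -0.8, 0, 0, 0], [0, 0, 0, -0.8, 0, 0, 0], [0, 0, 0, -0.8, 0, 0, 0]])

```text
t: 8.48
position: [0.5002, -0.1003, 0.1462]
tool_rot: [0.0, 0.707, 0.707, -0.0]
ft_force: [0.1, -0.1, -0.5]
width: 0.0429
gripper_force: 0.0
```

>>> play_rows(motion=[[0, 0.94, 0.55, 0, 0, 0, 0], [0, 0.94, 0.55, 0, 0, 0, 0], [0, 0.94, 0.55, 0, 0, 0, 0], [0, 0.94, 0.55, 0, 0, 0, 0], [0, 0.94, 0.55, 0, 0, 0, 0], [0, 0.94, 0.55, 0, 0, 0, 0], [0, 0.94, 0.55, 0, 0, 0, 0], [0, 0.94, 0.55, 0, 0, 0, 0], [0, 0.94, 0.55, 0, 0, 0, 0], [0, 0.94, 0.55, 0, 0, 0, 0], [0, 0, 0, 0, 0, 0, -1], [0, 0, 0, 0, 0, 0, -1], [0, 0, 0, 0, 0, 0, -1], [0, 0, 0, 0, 0, 0, 0], [0, 0, 0, 0, 0, 0, 0]])

```text
t: 9.73
position: [0.6651, 0.182, 0.1452]
tool_rot: [0.0, 0.609, 0.793, 0.0]
ft_force: [0.3, 0.2, -1.2]
width: 0.0424
gripper_force: 0.0
```

```bash
python3 - <<'E'
from h import *
s=status.sense(); print(s["position"],s["width"],goal(s,[.664,.182,.028],np.radians(15)))
a=imaging.camera("wrist")["color"]; cv2.imwrite("pics/w3raw.png",a); t=imaging.camera("top")["color"]
cv2.imwrite("pics/w3.png",np.hstack([np.clip(cv2.resize(a[120:230,196:316],None,fx=4,fy=4,interpolation=0)*1.6,0,255).astype(np.uint8),np.clip(cv2.resize(t[190:245,260:300],(320,440),interpolation=0)*1.6,0,255).astype(np.uint8)]))
E
```

```text
[0.66508567 0.1820143  0.14518509] 0.04243864559919646 (array([ 0.01, -0.04,  3.91]), np.float64(-0.02), np.float64(14.9))
```

View pics/w3.png

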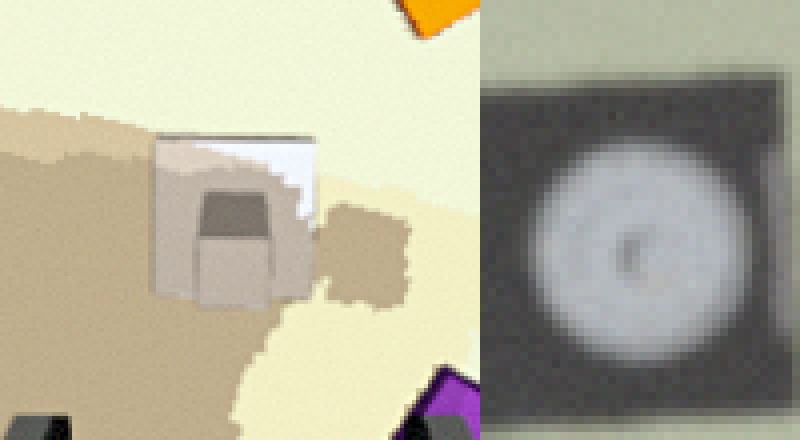

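The round peg stands centred in its well (right crop). The square peg is aligned with the tool: post top at (254.5,188), foot centre at (254.9,174.9). The corner of the purple foot is at (306,212), so I'll check the finger clearance to it.

```bash
python3 - <<'E'
from h import *
s=status.sense(); c=imaging.camera("wrist"); r=rot(s)
for n,p,z in(("post",(254.5,188),.066),("foot",(254.9,174.9),.012),("purple",(306,212),.012),("purpleL",(297,227),.012)):
    w=wray(c,s,p,z); print(n,w.round(4),"tool mm",(1000*r.inv().apply(w-s["position"])).round(1))
E
```

```text
post [0.6638 0.1827 0.066 ] tool mm [ 1.  -1.  78.9]
foot [0.6642 0.1826 0.012 ] tool mm [  0.7  -0.7 132.9]
purple [0.728  0.1573 0.012 ] tool mm [-40.1  54.5 132.9]
purpleL [0.7237 0.1382 0.012 ] tool mm [-57.5  45.4 132.9]
```

>>> play_rows(motion=[[0, 0.03, -0.03, 0.8, 0, 0, 0], [0, 0, 0, 0.8, 0, 0, 0], [0, 0, 0, 0.8, 0, 0, 0], [0, 0, 0, 0.8, 0, 0, 0], [0, 0, 0, 0.47, 0, 0, 0], [0, 0, 0, 0.2, 0, 0, 0], [-1, 0, 0, 0, 0, 0, 0], [-1, 0, 0, 0, 0, 0, 0], [-1, 0, 0, 0, 0, 0, 0], [-1, 0, 0, 0, 0, 0, 0], [-1, 0, 0, 0, 0, 0, 0], [-1, 0, 0, 0, 0, 0, 0], [-1, 0, 0, 0, 0, 0, 0]])

```text
t: 10.97
position: [0.6647, 0.1829, 0.0297]
tool_rot: [0.0, 0.608, 0.794, 0.001]
ft_force: [-1.5, -0.3, 6.1]
width: 0.0141
gripper_force: 61.5
```

>>> play_rows(motion=[[-1, 0, 0, -0.5, 0, 0, 0], [-1, 0, 0, -0.8, 0, 0, 0], [-1, 0, 0, -0.8, 0, 0, 0.5], [-1, 0, 0, 0, 0, 0, 1], [-1, 0, 0, 0, 0, 0, 1], [-1, -0.4, -0.4, 0, 0, 0, 0], [-1, -0.7, -0.72, 0, 0, 0, 0], [-1, -0.75, -0.77, 0, 0, 0, 0], [-1, -0.75, -0.77, 0, 0, 0, 0], [-1, -0.75, -0.77, 0, 0, 0, 0], [-1, -0.75, -0.77, 0, 0, 0, 0], [-1, -0.75, -0.77, 0, 0, 0, 0], [-1, -0.6, -0.62, 0, 0, 0, 0], [-1, -0.39, -0.4, 0, 0, 0, 0], [-1, 0, 0, 0, 0, 0, 0], [-1, 0, 0, 0, 0, 0, 0]])

```text
t: 12.3
position: [0.492, -0.0008, 0.0922]
tool_rot: [-0.0, 0.692, 0.722, 0.001]
ft_force: [-0.1, 0.1, -1.4]
width: 0.0137
gripper_force: 60.6
```

```bash
python3 - <<'E'
from h import *
s=status.sense(); print(s["position"],s["width"],s["ft_force"],goal(s,[.4932,0,.039],np.radians(2.6)))
a=imaging.camera("wrist")["color"]; b=imaging.camera("side")["color"]
f=lambda i:np.clip(cv2.resize(i,(400,400),interpolation=0)*1.6,0,255).astype(np.uint8)
cv2.imwrite("pics/g3.png",np.hstack([f(a[110:310,156:356]),f(b[130:230,180:280])]))
E
```

```text
[ 0.49202399 -0.00080711  0.09224728] 0.013737948390469611 [-0.0575253   0.06060968 -1.37500239] (array([0.02, 0.04, 1.77]), np.float64(-0.03), np.float64(2.5))
```

View pics/g3.png

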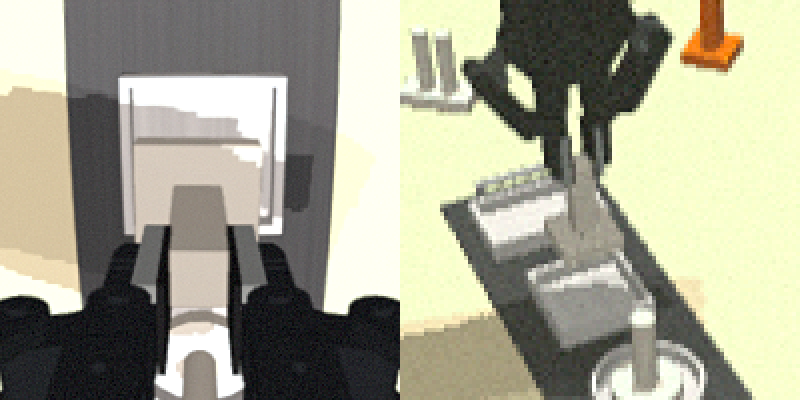

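The square peg hangs upright and aligned: foot centre (255,212), well rim centre (257.8,188). I'll check the offset by rays.

```bash
python3 - <<'E'
from h import *
s=status.sense(); c=imaging.camera("wrist")
a,b=wray(c,s,(255,212),.0745),wray(c,s,(257.75,188),.021); print(a,b,rot(s).inv().apply(b-a)/.03)
E
```

```text
[0.4926203  0.00121219 0.0745    ] [0.49485088 0.00358111 0.021     ] [0.07430525 0.07536015 1.78349123]
```

>>> play_rows(motion=[[-1, 0.03, 0.06, 0.4, 0, 0, 0], [-1, 0, 0, 0.6, 0, 0, 0], [-1, 0, 0, 0.45, 0, 0, 0], [-1, 0, 0, 0.25, 0, 0, 0], [-1, 0, 0, 0.09, 0, 0, 0], [-1, 0, 0, 0, 0, 0, 0], [-1, 0, 0, 0, 0, 0, 0]])

```text
t: 13.03
position: [0.4934, 0.0013, 0.0378]
tool_rot: [-0.001, 0.691, 0.723, -0.0]
ft_force: [-5.1, 1.9, 11.2]
width: 0.0141
gripper_force: 64.3
```

>>> play_rows(motion=[[0, 0, 0, 0, 0, 0, 0], [0, 0, 0, 0, 0, 0, 0], [0, 0, 0, 0, 0, 0, 0], [0, 0, 0, 0, 0, 0, 0], [0, 0, 0, -0.3, 0, 0, 0], [0, 0, 0, -0.8, 0, 0, 0], [0, 0, 0, -0.8, 0, 0, 0], [0, 0, 0, -0.8, 0, 0, 0], [0, 0, 0, -0.9, 0, 0, 0], [0, 1, -0.05, 0, 0, 0, 0], [0, 1, -0.05, 0, 0, 0, 0], [0, 1, -0.05, 0, 0, 0, 0], [0, 1, -0.05, 0, 0, 0, 0], [0, 1, -0.05, 0, 0, 0, 0], [0, 1, -0.05, 0, 0, 0, 0], [0, 1, -0.05, 0, 0, 0, 0], [0, 1, -0.05, 0, 0, 0, 0], [0, 1, -0.05, 0, 0, 0, 0], [0, 1, -0.05, 0, 0, 0, 0]])

```text
t: 14.62
position: [0.4653, 0.3012, 0.1465]
tool_rot: [0.0, 0.691, 0.723, 0.0]
ft_force: [0.6, -0.6, -0.1]
width: 0.0421
gripper_force: 0.0
```

>>> play_rows(motion=[[0, 0, 0, 0, 0, 0, -1], [0, 0, 0, 0, 0, 0, -1], [0, 0, 0, 0, 0, 0, -1], [0, 0, 0, 0, 0, 0, -1], [0, 0, 0, 0, 0, 0, -1], [0, 0, 0, 0, 0, 0, -1], [0, 0, 0, 0, 0, 0, -1], [0, 0, 0, 0, 0, 0, -1], [0, 0, 0, 0, 0, 0, -1], [0, 0, 0, 0, 0, 0, -1], [0, 0, 0, 0, 0, 0, -0.3], [0, 0, 0, 0, 0, 0, 0], [0, 0, 0, 0, 0, 0, 0]])

```text
t: 15.7
position: [0.4657, 0.2996, 0.1461]
tool_rot: [0.0, 0.31, 0.951, 0.0]
ft_force: [0.2, 0.2, -0.5]
width: 0.0423
gripper_force: 0.0
```

```bash
python3 - <<'E'
from h import *
s=status.sense(); print(s["position"],s["width"],goal(s,[.4662,.2993,.028],np.radians(54)))
a=imaging.camera("wrist")["color"]; cv2.imwrite("pics/w4raw.png",a); t=imaging.camera("side")["color"]
cv2.imwrite("pics/w4.png",np.hstack([np.clip(cv2.resize(a[120:230,196:316],None,fx=4,fy=4,interpolation=0)*1.6,0,255).astype(np.uint8),np.clip(cv2.resize(t[170:250,190:250],(320,440),interpolation=0)*1.6,0,255).astype(np.uint8)]))
E
```

```text
[0.46569341 0.29962672 0.1461138 ] 0.04232204856255646 (array([-0.02, -0.  ,  3.94]), np.float64(-0.01), np.float64(53.9))
```

View pics/w4.png

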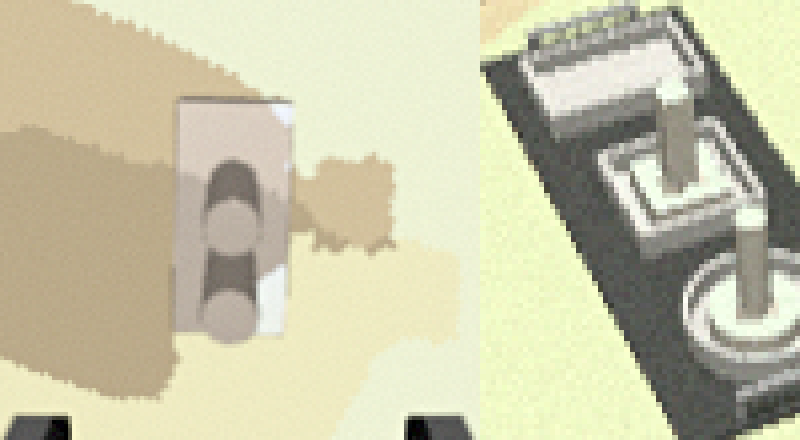

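Round and square pegs stand flat in their wells. The twin peg is aligned: post tops at (253.8,177) and (253.8,198.5), midpoint (253.8,187.6), which is an offset of about (+1,-1.4) mm in the tool frame. I'll grasp it.

>>> play_rows(motion=[[0, 0.03, -0.05, 0.8, 0, 0, 0], [0, 0, 0, 0.8, 0, 0, 0], [0, 0, 0, 0.8, 0, 0, 0], [0, 0, 0, 0.8, 0, 0, 0], [0, 0, 0, 0.48, 0, 0, 0], [0, 0, 0, 0.2, 0, 0, 0], [-1, 0, 0, 0, 0, 0, 0], [-1, 0, 0, 0, 0, 0, 0], [-1, 0, 0, 0, 0, 0, 0], [-1, 0, 0, 0, 0, 0, 0], [-1, 0, 0, 0, 0, 0, 0], [-1, 0, 0, 0, 0, 0, 0], [-1, 0, 0, 0, 0, 0, 0], [-1, 0, 0, 0, 0, 0, 0]])

```text
t: 16.97
position: [0.4645, 0.2996, 0.0303]
tool_rot: [0.0, 0.308, 0.951, 0.001]
ft_force: [-1.3, -0.1, 6.9]
width: 0.0099
gripper_force: 59.2
```

>>> play_rows(motion=[[-1, 0, 0, -0.5, 0, 0, 0], [-1, 0, 0, -0.8, 0, 0, 0], [-1, 0, 0, -0.8, 0, 0, -0.7], [-1, 0, 0, 0, 0, 0, -1], [-1, 0, 0, 0, 0, 0, -1], [-1, 0, 0, 0, 0, 0, -1], [-1, 0, 0, 0, 0, 0, -1], [-1, 0, 0, 0, 0, 0, -1], [-1, 0, 0, 0, 0, 0, -1], [-1, 0, 0, 0, 0, 0, -1], [-1, -0.05, -0.6, 0, 0, 0, 0], [-1, -0.07, -0.9, 0, 0, 0, 0], [-1, -0.07, -0.9, 0, 0, 0, 0], [-1, -0.07, -0.9, 0, 0, 0, 0], [-1, -0.07, -0.9, 0, 0, 0, 0], [-1, -0.07, -0.9, 0, 0, 0, 0], [-1, -0.07, -0.9, 0, 0, 0, 0], [-1, -0.05, -0.68, 0, 0, 0, 0], [-1, 0, 0, 0, 0, 0, 0], [-1, 0, 0, 0, 0, 0, 0]])

```text
t: 18.63
position: [0.4885, 0.0981, 0.0924]
tool_rot: [-0.0, -0.021, 1.0, -0.0]
ft_force: [-0.5, 0.0, -1.7]
width: 0.0097
gripper_force: 58.8
```

```bash
python3 - <<'E'
from h import *
s=status.sense(); print(s["position"],s["width"],s["ft_force"],goal(s,[.489,.1,.04],np.radians(92.6)))
a=imaging.camera("wrist")["color"]; b=imaging.camera("side")["color"]
f=lambda i:np.clip(cv2.resize(i,(400,400),interpolation=0)*1.6,0,255).astype(np.uint8)
cv2.imwrite("pics/g4.png",np.hstack([f(a[110:310,156:356]),f(b[120:220,165:265])]))
E
```

```text
[0.48848982 0.09814309 0.09243031] 0.009719192820868193 [-0.45356668  0.02451724 -1.70167893] (array([-0.02,  0.06,  1.75]), np.float64(-0.04), np.float64(92.4))
```

View pics/g4.png

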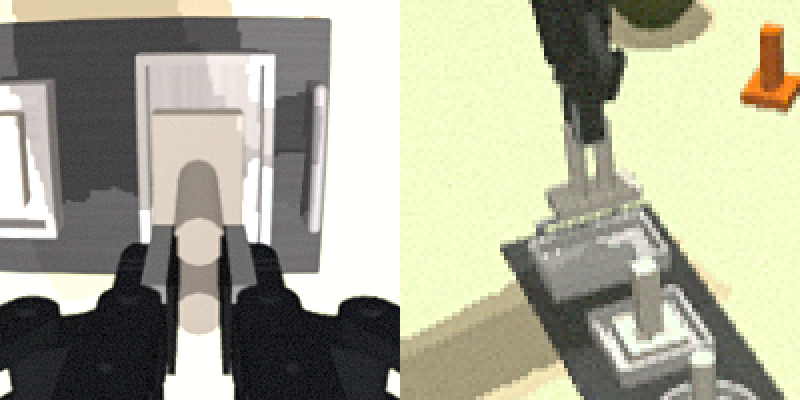

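The twin peg hangs upright with its foot parallel to the well. Foot far edge is at (254.8,166.5) and the rim far edge at (258.8,137). I'll compute the offset.

```bash
python3 - <<'E'
from h import *
s=status.sense(); c=imaging.camera("wrist"); r=rot(s).inv()
a=r.apply(wray(c,s,(254.75,166.5),.0741)-s["position"])*1000-[31,0,0]; b=r.apply(wray(c,s,(258.75,137),.021)-s["position"])*1000-[45,0,0]
print(a,b,(b-a)/30)
E
```

```text
[-0.06429573  0.47029045 18.31509179] [ 0.15805963  3.61341026 71.41671936] [0.00741185 0.10477066 1.77005425]
```

>>> play_rows(motion=[[-1, 0, 0.09, 0.4, 0, 0, 0], [-1, 0, 0, 0.6, 0, 0, 0], [-1, 0, 0, 0.45, 0, 0, 0], [-1, 0, 0, 0.25, 0, 0, 0], [-1, 0, 0, 0.08, 0, 0, 0], [-1, 0, 0, 0, 0, 0, 0], [-1, 0, 0, 0, 0, 0, 0]])

```text
t: 19.37
position: [0.4881, 0.1031, 0.0393]
tool_rot: [-0.0, -0.023, 1.0, 0.0]
ft_force: [-1.3, -0.6, 1.6]
width: 0.01
gripper_force: 59.2
```

>>> play_rows(motion=[[-0.2, 0, 0, 0, 0, 0, 0], [-0.2, 0, 0, 0, 0, 0, 0], [-0.2, 0, 0, 0, 0, 0, 0], [-0.2, 0, 0, 0, 0, 0, 0], [-0.2, 0, 0, -0.3, 0, 0, 0], [-0.2, 0, 0, -0.8, 0, 0, 0], [-0.2, 0, 0, -0.8, 0, 0, 0], [-0.2, 0, 0, -0.8, 0, 0, 0], [-0.2, 0, 0, -1, 0, 0, 0], [-0.2, 0, 0, -1, 0, 0, 0], [-0.2, 0, 0.9, -0.5, 0, 0, 0], [-0.2, 0, 0.9, 0, 0, 0, 0], [-0.2, 0, 0.9, 0, 0, 0, 0], [-0.2, 0, 0.9, 0, 0, 0, 0], [-0.2, 0, 0.9, 0, 0, 0, 0], [-0.2, 0, 0.9, 0, 0, 0, 0], [-0.2, 0, 0, 0, 0, 0, 0], [-0.2, 0, 0, 0, 0, 0, 0]])

```text
t: 20.87
position: [0.4807, 0.2656, 0.1954]
tool_rot: [0.0, -0.024, 1.0, 0.0]
ft_force: [0.2, -0.3, 0.1]
width: 0.034
gripper_force: 0.0
```

```bash
python3 - <<'E'
from h import *
b=imaging.camera("side")["color"]; t=imaging.camera("top")["color"]
f=lambda i:np.clip(cv2.resize(i,(400,400),interpolation=0)*1.6,0,255).astype(np.uint8)
cv2.imwrite("pics/end.png",np.hstack([f(b[160:260,180:280]),f(t[140:300,165:325])]))
E
```

```text
(no output)
```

View pics/end.png

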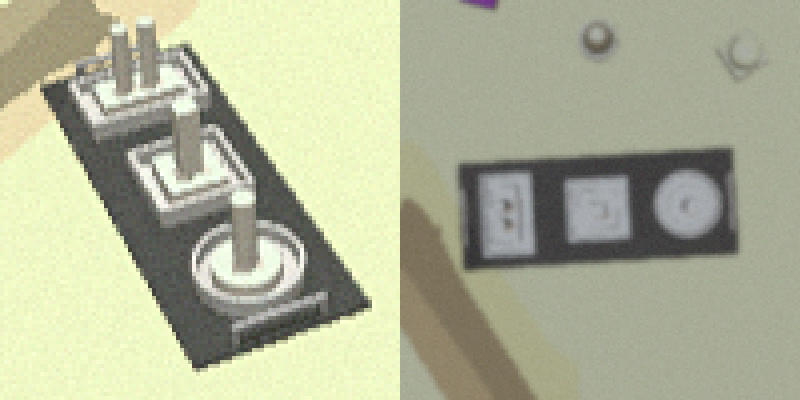

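All three pegs stand upright and flat in their matching wells. The dies are untouched and the robot is clear.

```bash
python3 -c "
from plant import workorder; print(workorder.finish_job())"
```

```text
the job is handed in; nothing more can be done
None
```

The round, square and twin pegs each stand upright in their matching wells, the look-alikes and bystanders were not touched, and the job was handed in at about 21 s of the 106 s allowed; no verdict came back.

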